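Free a seized slide lock and clamp a test block

TASK

The lock knob on the small clamping fixture is stuck: grip it firmly, break it loose with a short firm twist counter-clockwise and turn it freely on to its open stop. Then slide the fixture's jaw up until the round test block sits snug between both jaws, pressing it with a light but definite push of about 14 N (at least 8 N, never more than 25 N), and turn the knob back to fully locked so that the jaw stays there. Let go, and leave the loupe, the ring and the hex key beside it undisturbed.

Things in the scene. Friction and masses are not known exactly. Their poses are not given: they have to be found in the camera images.
- clamp_fixture: Clamping fixture, bolted down: dark steel base plate 230 x 90 x 12 mm. Origin at the centre of the plate's underside; its x axis runs along the guide rails from the sliding jaw towards the fixed jaw, z up. The plate's top is 12 mm above the origin.
- slide: Sliding jaw, aluminium top 60 mm (x) x 76 mm (y), 41 mm above the worktop. Runs only along the fixture's x axis, 60 mm of travel. Origin at worktop level below the knob's axis; axes as the fixture's. Unlocked it has 2 N of drag and stays where left, so ease the push off before locking (turning the knob under load can creep it forward and add force). Locked it holds about 30 N.
- slide_nose (a point): Centre of the flat steel nose face of the sliding jaw (30 mm along +x from the slide's origin, 56 mm wide, from 14 to 41 mm above the worktop), which pushes the test block.
- jaw_face (a point): Centre of the flat face of the fixed jaw that the test block is pushed against (85 mm along +x from the fixture's origin); the face looks along the fixture's -x.
- fixed_jaw: Fixed jaw, a steel block 26 x 62 mm and 23 mm tall screwed to the +x end of the base plate. Its origin and axes are those of the fixture; its face is 85 mm along +x.
- test_block: Round steel hardness test block, 62 mm diameter, 13 mm thick, 0.3 kg, lying flat and loose on the base plate between the two jaws, with a gap on both sides at the start. Origin at the centre of its underside.
- knob_grip (a point): Point on the vertical axis of the lock knob, half-way up its grip. The knob is a black round ribbed plastic knob, 45 mm diameter and 26 mm tall, on a 20 mm stem on top of the sliding jaw; its grip runs from 58 to 84 mm above the worktop, this point is 71 mm above it and 30 mm above the jaw's aluminium top. It moves with the sliding jaw. A steel index mark on its top points from the axis towards the fixed jaw when locked.
- lock_knob (a joint): Angle of the lock knob in rad: 0 is fully locked (a hard stop, the start), growing counter-clockwise seen from above to 1.3 at the open stop. Breaking it loose from 0 takes about 0.5 to 0.8 N m, fading to nothing at 0.4; beyond that it turns freely (0.03 N m). Turning it back to 0 takes the same torque again. The lock holds the slide when it is below about 0.15; it stays at whatever angle it is left.
- loupe: Black loupe, 38 mm diameter and 38 mm tall, bystander. Origin at the centre of its underside.
- sample_ring: Steel ring, 52 mm diameter, 16 mm tall, bystander. Origin at the centre of its underside.
- hex_key: Hex key, 31 x 83 x 5 mm, bystander. Origin at the centre of its underside.
Mind the look-alikes: they are no part of the job. Leave any blue look-alike of the test_block alone.

How it is judged (in metres and radians):
On the way, in this order (a step that is already met when the one before it is completed fails the run):
1. the knob is broken loose and turned on to its open stop (past 1.1 rad) (value of joint lock_knob above 1.1 rad), for 0.1 s.
2. with the lock open, the sliding jaw presses the test block against the fixed jaw with more than 8 N at both faces (contact force between slide and test_block above 8 N and contact force between test_block and fixed_jaw above 8 N and horizontal distance between slide_nose and jaw_face below 0.0635 m and value of joint lock_knob above 0.5 rad), for 0.3 s.
3. the knob is turned back to locked (below 0.12 rad) (value of joint lock_knob below 0.12 rad), for 0.2 s.
At the end, for the whole second after the job is handed in: The knob is back at locked (below 0.12 rad), the jaw faces stand 62 mm apart with at most 1.5 mm of play, the test block lies flat on the base plate between them, and everything is at rest (value of joint lock_knob below 0.12 rad and horizontal distance between slide_nose and jaw_face below 0.0635 m and horizontal distance between test_block and jaw_face below 0.034 m and z of test_block in the frame of clamp_fixture below 0.0145 m and angle between test_block's own z axis and vertical below 0.05 rad and linear speed of each of slide, test_block below 0.005 m/s); the robot touches nothing.
It fails at once if the sliding jaw presses the test block with more than 25 N (contact force between slide and test_block above 25 N).
It fails at once if a bystander (loupe, ring, hex key) is shifted by more than 20 mm (distance of any of loupe, sample_ring, hex_key from where it was at the start of the episode above 0.02 m).
It also fails if it takes over 64 s, if anything falls off the work surface, if the arm or the gripper's body presses on something with over 40 N, if the wrist force passes 120 N, or if a joint passes its speed limit or range.

ROBOT

A 6-joint arm with a two-finger parallel gripper is mounted at the origin on a cart in front of the work surface, level with it; the furniture and walls round the work are solid. World frame = base frame: x ahead of the robot, y to its left, z up, the work surface at z = 0. Lengths are in mm, angles in rad, forces in N, time in s.
With the tool pointing down it reaches from about 350 to 775 mm from the base axis. Payload 7.3 kg.
Tool frame: the origin (TCP) lies on the front face of the gripper's body, between the roots of the fingers; the fingertips stand 66 mm ahead of it and the grasp point (between the pads) lies 47 mm ahead of it (bot.tip_extent is the distance from the TCP to the fingertips, in mm); z points along the fingers, y is the line along which they close (so a half turn about z gives the same grasp; the last joint's range is limited). The gripper opens to 92 mm and grips with 3 to 60 N. Pads are 19 mm wide; open, the fingers measure 130 mm over their backs; the gripper's body (75 mm by 190 mm) begins 47 mm behind the grasp point.
Start: joints at [1.12, 0.342, 1.524, -0, 1.275, -0.146], TCP at [157.536, 500.82, 292.241] pointing down, gripper open.
Joint ranges: [-2.53, 2.53], [-0.77, 2.02], [0.04, 2.7], [-1, 4.14], [0.28, 2.66], [-3.11, 3.11]. Speed limits (rad/s): [2.57, 2.57, 3.14, 3.14, 3.14, 3.14].

INTERFACE

Orientations are given as [roll, pitch, yaw] about the fixed x, y, z axes, in that order (R = Rz(yaw) Ry(pitch) Rx(roll)).
In Python, from plant import readout, viewer, order, bot gives the robot as it stands.
- The arm moves only by the shell command python3 -m creep 'ROWS'. ROWS is text: rows parted by semicolons, each of 7 numbers parted by spaces: the shift along the world's x, y, z in m, then the turn, a rotation vector about the world's x, y, z in rad, then the opening in per cent of the stroke, from 0 (shut) to 100 (fully open). A call has 1 to 8 rows; each row shifts and turns the commanded pose from where the row before left it; what a row does not reach is not made up. A row lasts 1/12 s, in which the tool goes at most 41.7 mm and 7.16 degrees, less where a joint would pass 70% of its speed; a pose out of reach is approached as far as the arm can. A call is refused whole if a number of a shift passes 0.0417 or a number of a turn 0.125, either way. A call with a gripper value outside its range is refused whole. The fingers move at their own pace and stop on an object; the grip force is fixed at half the most. Time passes only in rows, so rows that do not move let the fingers close. It gives the time, the measured TCP pose, the force, the opening and the grip force at its end, in the units of the state.
- readout.get_obs(): the state, without advancing time (a new reading comes with each control period).
- viewer.capture(name): name is "scene" or "top" or "wrist"; returns the picture (480x640x3 uint8, red, green, blue); there is no depth.
- viewer.camera_info(name): a dict with "fx", "fy", "cx", "cy" (pixels), "origin" and "rotation" of the camera in the world. Camera axes: x right, y up, looking along -z (the intrinsics and any distortion apply to the point x, -y, -z); pixel columns grow to the right and rows downward; lengths in mm; the calibration is good to about 2 mm. A picture is of the moment at which its call begins: read the wrist's pose just before it. camera_info takes no time and is no camera call; for the wrist camera it gives the pose at the moment of the call.
- order.close_job(): hands the job in; it is judged then, once.
The state is a dict: "time": time; "joint_positions": joint angles; "dq": joint speeds; "tau": joint torques, N m; "tool_pos": TCP position; "tcp_rot": TCP orientation; "contact_force": force on the tool from outside, world axes, zero at the start; "moment": the same for the moment, N m; "grip_width": finger opening in mm; "finger_force": force on a finger pad.
Only numpy, scipy, OpenCV 4.12 (cv2) and the standard library are available. Lean on these libraries where they do the work, as an engineer would, in place of code of your own. Each camera call takes 0.05 s, during which the arm holds its last target. There are 200 camera calls.

## Working session

There is one attempt and no reset: what is moved stays moved. The work goes in short steps, Python scripts to look and compute and a shell command to move; the robot and the scene stay as the last step left them, time stands still between calls to the robot, and variables do not carry over. Pictures are saved under pics/ and viewed, at most 10 in all, crops included, and the job is handed in when it is done.

```bash
ls; mkdir -p pics; cat > h.py <<'E'
import numpy as np, cv2
from plant import readout, viewer, order, bot
def snap(n,f):
    im=viewer.capture(n); cv2.imwrite('pics/'+f,im[:,:,::-1]); return im
def ray(ci,u,v):
    d=np.array([(u-ci['cx'])/ci['fx'],-(v-ci['cy'])/ci['fy'],-1.0])
    return np.array(ci['origin'],float),np.array(ci['rotation'])@d
def plane(ci,u,v,z):
    o,d=ray(ci,u,v); return o+d*(z-o[2])/d[2]
def proj(ci,p):
    c=np.array(ci['rotation']).T@(np.array(p,float)-np.array(ci['origin']))
    return ci['cx']+ci['fx']*c[0]/-c[2], ci['cy']-ci['fy']*c[1]/-c[2]
def tri(a,b):
    A=[];B=[]
    for o,d in(a,b):
        d=d/np.linalg.norm(d);M=np.eye(3)-np.outer(d,d);A.append(M);B.append(M@o)
    return np.linalg.solve(sum(A),sum(B))
E
python3 - <<'E'
from h import *
np.set_printoptions(precision=3,suppress=True)
for n in('scene','top','wrist'):
    print(n,viewer.camera_info(n)); snap(n,n+'0.png')
print(readout.get_obs())
E
```

```text
pics
scene {'fx': 504.24569730833105, 'fy': 504.24569730833105, 'cx': 318.682561584949, 'cy': 244.36797909709387, 'origin': array([527.18 , 375.231, 927.207]), 'rotation': array([0.56 , 0.001, 3.139])}
top {'fx': 536.915005493375, 'fy': 536.915005493375, 'cx': 307.47766826719743, 'cy': 241.8524220003972, 'origin': array([ 416.104, -130.237, 1054.16 ]), 'rotation': array([ 0.117, -0.025, -1.572])}
wrist {'fx': 373.32832314028065, 'fy': 373.32832314028065, 'cx': 321.6963554336403, 'cy': 240.29719939500015, 'origin': array([ 89.479, 522.848, 383.643]), 'rotation': array([-0.271,  0.001,  1.264])}
{'time': 0.15, 'joint_positions': array([ 1.12 ,  0.343,  1.525, -0.   ,  1.275, -0.146]), 'dq': array([-0.001, -0.001, -0.003, -0.   ,  0.001,  0.   ]), 'tau': array([  0.001, -43.147, -24.436,   0.072,   0.054,  -0.   ]), 'tool_pos': array([157.446, 500.603, 291.729]), 'tcp_rot': array([-3.141, -0.   ,  2.837]), 'contact_force': array([-0.143,  0.038, -0.225]), 'moment': array([-0.   ,  0.023,  0.021]), 'finger_force': 0.0, 'grip_width': 91.6588143228521}
```

View pics/top0.png

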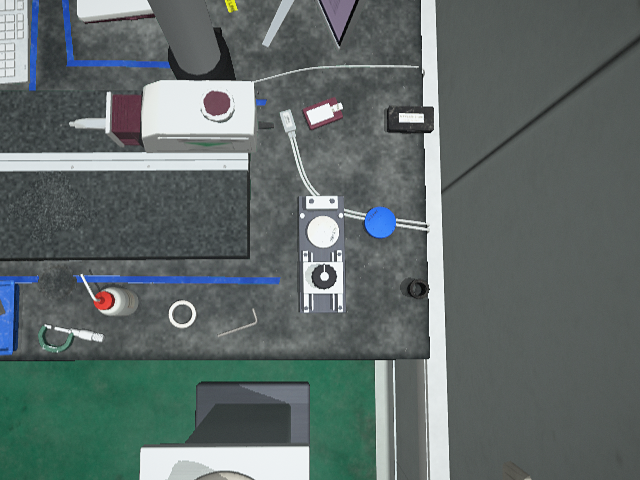

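View pics/scene0.png

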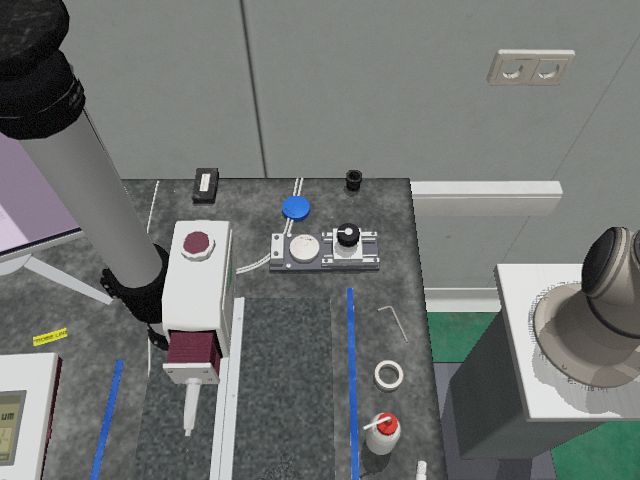

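The top view shows the knob at about (323,276), the test block at (323,231), the fixed jaw at (321,202), the loupe at (416,288) and the hex key at (240,325). The blue look-alike is at (380,222). In the scene view the knob is at (348,235) and the block at (304,249).

```bash
sed -i "s/np.array(ci\['rotation'\])/Rm(ci)/g" h.py; cat >> h.py <<'E'
from scipy.spatial.transform import Rotation as Ro
def Rm(ci): return Ro.from_euler('xyz',ci['rotation']).as_matrix()
E
python3 - <<'E'
from h import *
np.set_printoptions(precision=1,suppress=True)
t=viewer.camera_info('top');s=viewer.camera_info('scene')
T=cv2.imread('pics/top0.png');S=cv2.imread('pics/scene0.png')
def blobs(im,x0,y0,x1,y1,f,amin=60):
    g=cv2.cvtColor(im[y0:y1,x0:x1],cv2.COLOR_BGR2GRAY)
    n,l,st,c=cv2.connectedComponentsWithStats(f(g).astype(np.uint8))
    return [(st[i].tolist(),c[i]+[x0,y0]) for i in range(1,n) if st[i,4]>amin]
print('top dark',blobs(T,300,250,345,300,lambda g:g<45)); print('top white',blobs(T,300,190,345,255,lambda g:g>150))
print('sc dark',blobs(S,325,215,372,262,lambda g:g<45)); print('sc white',blobs(S,270,225,330,275,lambda g:g>150))
print('knob tri',tri(ray(t,323.5,276.5),ray(s,348,235)),'blk tri',tri(ray(t,323,231.5),ray(s,304.5,248.5)))
print('knob@84',plane(t,323.5,276.5,84),plane(s,348,235,84))
print('blk@25',plane(t,323,231.5,25),plane(s,304.5,248.5,25))
for n,p in dict(loupe=(416,288),hexa=(219,336),hexb=(256,310),plateL=(299,311),plateR=(346,311)).items(): print(n,plane(t,*p,12))
crop=np.hstack([cv2.resize(T[185:325,290:430],None,fx=2.8,fy=2.8,interpolation=2),cv2.resize(S[190:290,260:390],(400,392),interpolation=2)]);cv2.imwrite('pics/c0.png',crop)
E
```

```text
top dark []
top white [([6, 0, 32, 19, 420], array([320.8, 201.2])), ([7, 26, 32, 32, 811], array([322.8, 231.4]))]
sc dark [([12, 13, 23, 19, 139], array([348.1, 240.5]))]
sc white [([1, 0, 17, 34, 298], array([277.6, 244.3])), ([20, 9, 30, 26, 589], array([304. , 246.7]))]
knob tri [ 467.5 -183.8   72. ] blk tri [ 557.6 -186.2   16.8]
knob@84 [ 467.5 -183.3   84. ] [ 467.7 -175.8   84. ]
blk@25 [ 557.7 -186.    25. ] [ 556.1 -180.8   25. ]
loupe [ 448.9 -367.2   12. ]
hexa [357.8  12.9  12. ]
hexb [406.9 -57.1  12. ]
plateL [ 404.9 -139.7   12. ]
plateR [ 404.8 -230.4   12. ]
```

View pics/c0.png

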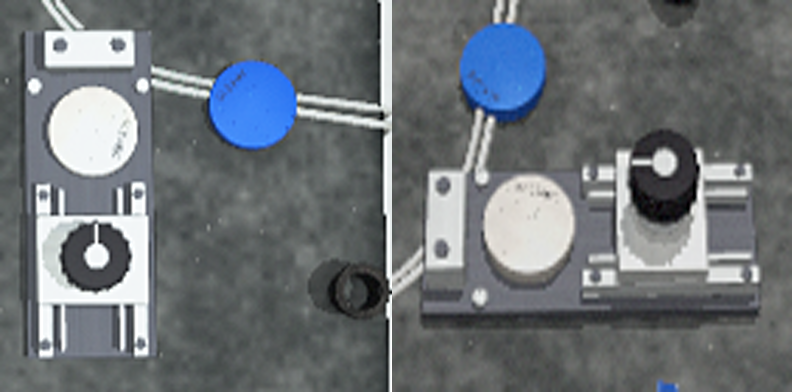

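The knob comes out near (467,-184), with its index mark along +x, so the fixture yaw is about 0. The block is near (557,-186). I'll go over the knob in an arc, keeping clear of the tester head, and turn the tool to a yaw of about 0.27.

```bash
python3 -m creep '.0247 -.0244 0 0 0 -.12 100;.0247 -.0244 0 0 0 -.12 100;.0247 -.0244 0 0 0 -.12 100;.0247 -.0244 0 0 0 -.12 100;.0247 -.0244 0 0 0 -.12 100;.0247 -.0244 0 0 0 -.12 100;.0247 -.0244 0 0 0 -.12 100'
python3 -m creep '.0171 -.0357 0 0 0 -.12 100;.0171 -.0357 0 0 0 -.12 100;.0171 -.0357 0 0 0 -.12 100;.0171 -.0357 0 0 0 -.12 100;.0171 -.0357 0 0 0 -.12 100;.0171 -.0357 0 0 0 -.12 100;.0171 -.0357 0 0 0 -.12 100'
python3 -m creep '.0024 -.0376 -.01 0 0 -.12 100;.0024 -.0376 -.01 0 0 -.12 100;.0024 -.0376 -.01 0 0 -.12 100;.0024 -.0376 -.01 0 0 -.12 100;.0024 -.0376 -.01 0 0 -.12 100;.0024 -.0376 -.01 0 0 -.12 100;.0024 -.0376 -.01 0 0 -.12 100;0 0 0 0 0 -.047 100'
python3 -m creep '0 0 0 0 0 0 100;0 0 0 0 0 0 100'
python3 - <<'E'
from h import *
print(readout.get_obs()); print(viewer.camera_info('wrist')); snap('wrist','w1.png')
E
```

```text
time: 0.73
tool_pos: [331.2, 328.6, 292.1]
tcp_rot: [-3.141, 0.0, 1.991]
contact_force: [0.2, 1.4, -0.5]
grip_width: 91.8
finger_force: 0.0
time: 1.32
tool_pos: [450.4, 78.2, 292.2]
tcp_rot: [-3.142, 0.0, 1.151]
contact_force: [1.8, 1.3, 0.7]
grip_width: 91.8
finger_force: 0.0
time: 1.98
tool_pos: [466.5, -188.7, 220.2]
tcp_rot: [3.141, 0.002, 0.259]
contact_force: [-0.2, -0.2, 0.8]
grip_width: 91.8
finger_force: 0.0
time: 2.15
tool_pos: [466.6, -183.0, 221.9]
tcp_rot: [-3.141, 0.001, 0.271]
contact_force: [0.2, 0.1, 0.1]
grip_width: 92.0
finger_force: 0.0
{'time': 2.15, 'joint_positions': array([-5.26925137e-01,  3.70103225e-01,  1.69282854e+00,  2.60079536e-04,
        1.07982833e+00,  7.73025182e-01]), 'dq': array([ 0.02944779, -0.01767277,  0.00315696,  0.00144798, -0.00126218,
       -0.00885891]), 'tau': array([-1.12790678e+00, -4.13021207e+01, -2.20950758e+01,  3.26858994e-03,
       -8.36652238e-02,  1.71917668e-01]), 'tool_pos': array([ 466.63716163, -183.03030374,  221.89832087]), 'tcp_rot': array([-3.14059692e+00,  6.51168038e-04,  2.70723576e-01]), 'contact_force': array([0.24585301, 0.13722641, 0.08001646]), 'moment': array([-0.03004708,  0.15323878,  0.01795249]), 'finger_force': 0.0, 'grip_width': 92.01196808592768}
{'fx': 373.32832314028065, 'fy': 373.32832314028065, 'cx': 321.6963554336403, 'cy': 240.29719939500015, 'origin': array([ 536.67834933, -163.26130968,  313.8582146 ]), 'rotation': array([-0.27081931,  0.00145291, -1.30174513])}
```

View pics/w1.png

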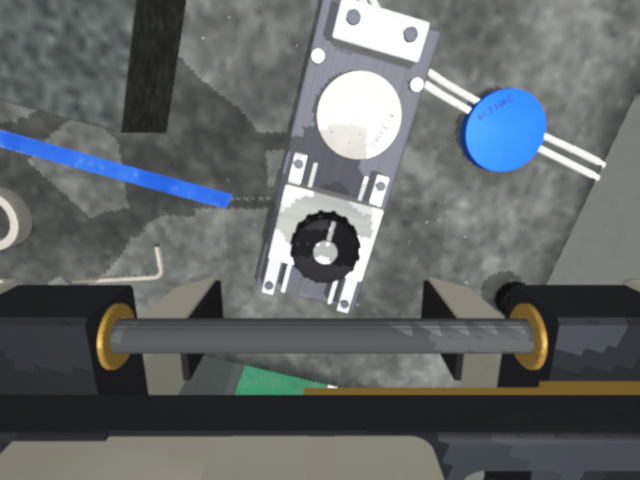

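The wrist view shows the knob's hub at (325,252), with its black ring spanning columns 291–360 and rows 211–284. The block is at (359,114) and the fixed jaw face near (380,50). The loupe is at (512,296), clear of the fingers.

```bash
python3 - <<'E'
from h import *
np.set_printoptions(precision=1,suppress=True)
w=viewer.camera_info('wrist');t=viewer.camera_info('top');s=viewer.camera_info('scene')
im=cv2.imread('pics/w1.png');g=cv2.cvtColor(im,cv2.COLOR_BGR2GRAY)
roi=np.zeros_like(g);roi[205:285,285:368]=1
m=((g<70)*roi).astype(np.uint8);m=cv2.morphologyEx(m,cv2.MORPH_OPEN,np.ones((3,3)))
c=max(cv2.findContours(m,0,2)[0],key=cv2.contourArea);print(cv2.minEnclosingCircle(c),cv2.boundingRect(c))
hub=((g>120)*roi)[240:264,312:338];ys,xs=np.nonzero(hub);h=(xs.mean()+312,ys.mean()+240);print('hub',h)
a=ray(w,*h)
print('knob',plane(w,*h,84),plane(t,324.3,276.8,84),'tri wt',tri(a,ray(t,324.3,276.8)),'ws',tri(a,ray(s,347.1,231.6)))
print('blk',plane(w,359,114,25),plane(t,323.2,231.8,25))
print('jaw face',plane(w,333,43,35),plane(w,423,63,35))
print('plate edges L',plane(w,256,282,12),plane(w,318,30,12),'R',plane(w,358,312,12),plane(w,437,35,12))
for p in([467,-184,84],[467,-184,58],[489,-180,84],[445,-184,84]):print(proj(w,p))
E
```

```text
((324.9886169433594, 246.80715942382812), 35.95484161376953) (291, 212, 68, 71)
hub (np.float64(324.625), np.float64(251.88793103448276))
knob [ 468.2 -183.3   84. ] [ 466.9 -184.7   84. ] tri wt [ 467.1 -184.3   79.9] ws [ 469.1 -183.    85.7]
blk [ 559.6 -184.4   25. ] [ 557.1 -186.4   25. ]
jaw face [ 597.7 -153.3   35. ] [ 602.3 -216.2   35. ]
plate edges L [ 404.6 -139.8   12. ] [ 608.1 -139.7   12. ] R [ 401.  -233.3   12. ] [ 628.  -224.2   12. ]
(np.float64(325.1614734598044), np.float64(253.94194506945308))
(np.float64(324.87079118257225), np.float64(242.92609571400715))
(np.float64(328.45310503868814), np.float64(220.25124778720078))
(np.float64(316.20246729222634), np.float64(284.5061803734039))
```

```bash
python3 -m creep '.001 -.0005 -.02 0 0 0 100;0 0 -.02 0 0 0 100;0 0 -.02 0 0 0 100;0 0 -.02 0 0 0 100;0 0 -.016 0 0 0 100;0 0 -.008 0 0 0 100;0 0 0 0 0 0 100;0 0 0 0 0 0 100'
python3 -m creep '0 0 0 0 0 0 0;0 0 0 0 0 0 0;0 0 0 0 0 0 0;0 0 0 0 0 0 0;0 0 0 0 0 0 0;0 0 0 0 0 0 0;0 0 0 0 0 0 0;0 0 0 0 0 0 0'
python3 - <<'E'
from h import *
o=readout.get_obs();print(o['contact_force'],o['moment'],o['tcp_rot'])
snap('wrist','w2.png')
E
```

```text
time: 2.87
tool_pos: [468.3, -183.0, 118.8]
tcp_rot: [3.141, -0.0, 0.272]
contact_force: [0.8, 0.1, 0.2]
grip_width: 92.0
finger_force: 0.0
time: 3.53
tool_pos: [468.2, -184.4, 118.4]
tcp_rot: [3.14, -0.0, 0.27]
contact_force: [-1.6, -1.1, 0.4]
grip_width: 44.6
finger_force: 30.0
[-1.62540669 -1.0998561   0.35355737] [-0.03626894  0.48269448 -0.09893866] [ 3.13958561e+00 -3.46924036e-04  2.70133916e-01]
```

View pics/w2.png

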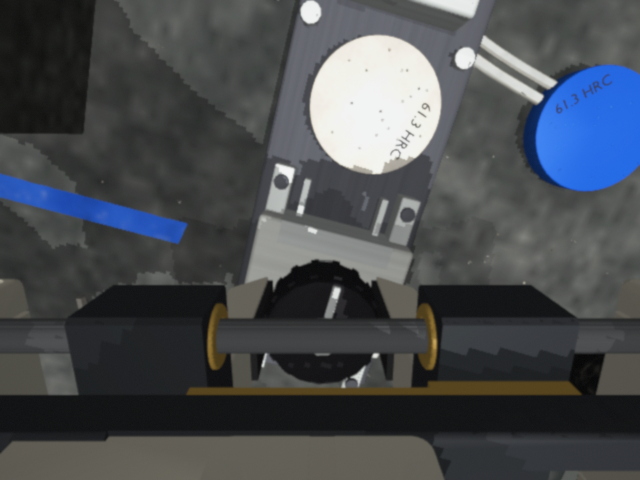

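The pads hold the knob, with an opening of 44.6 mm at 30 N and the index mark at about (330,300). Now I'll twist counter-clockwise.

```bash
python3 -m creep '0 0 0 0 0 .08 0;0 0 0 0 0 .08 0;0 0 0 0 0 .08 0'
python3 -c "
from h import *
o=readout.get_obs();print(o['moment'],o['contact_force'])"
python3 -m creep '0 0 0 0 0 .08 0;0 0 0 0 0 .08 0;0 0 0 0 0 .08 0'
python3 -c "
from h import *
o=readout.get_obs();print(o['moment'],o['contact_force'],o['tcp_rot']);snap('wrist','w3.png')"
```

```text
time: 3.83
tool_pos: [467.9, -184.2, 118.3]
tcp_rot: [3.141, 0.0, 0.513]
contact_force: [-0.4, -3.2, 0.8]
grip_width: 44.4
finger_force: 30.0
[-0.41990862  0.34052193 -0.11068538] [-0.41096393 -3.1640666   0.78857099]
time: 4.08
tool_pos: [467.9, -184.1, 118.3]
tcp_rot: [3.141, 0.001, 0.754]
contact_force: [-1.2, -2.7, 0.5]
grip_width: 44.6
finger_force: 30.0
[-0.47800794  0.39284449 -0.00596326] [-1.17465463 -2.65199324  0.53216634] [3.14109209e+00 5.23614195e-04 7.53690848e-01]
```

View pics/w3.png

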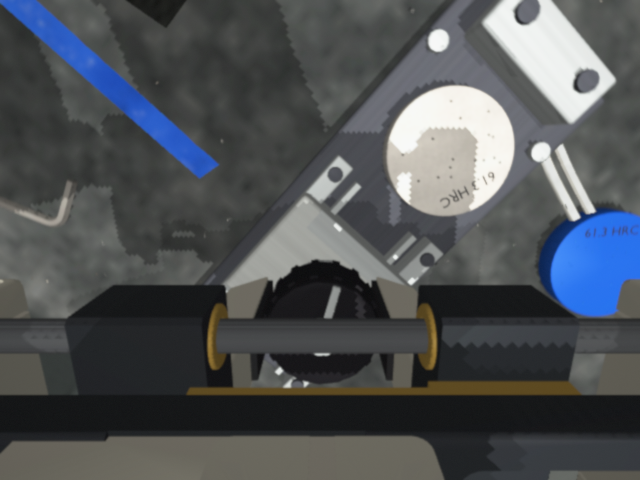

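The index mark hasn't moved relative to the fingers, at about (330,300), so the knob turned 0.48 rad with the tool and didn't slip. I'll carry on to the stop.

```bash
python3 -m creep '0 0 0 0 0 .1 0;0 0 0 0 0 .1 0;0 0 0 0 0 .1 0;0 0 0 0 0 .1 0;0 0 0 0 0 .1 0;0 0 0 0 0 .1 0;0 0 0 0 0 .1 0'
python3 -m creep '0 0 0 0 0 .05 0;0 0 0 0 0 .05 0;0 0 0 0 0 0 0;0 0 0 0 0 0 0'
python3 -c "
from h import *
o=readout.get_obs();print(o['moment'],o['contact_force'],o['tcp_rot']);im=snap('wrist','w4.png')
im=cv2.cvtColor(im,cv2.COLOR_RGB2GRAY)
a=cv2.cvtColor(cv2.imread('pics/w3.png'),cv2.COLOR_BGR2GRAY)
for g in (a,im):
    r=g[285:318,310:360]>150; y,x=np.nonzero(r); print('mark',x.mean()+310,y.mean()+285,len(x))
"
```

```text
time: 4.72
tool_pos: [467.7, -183.9, 118.3]
tcp_rot: [-3.141, 0.0, 1.453]
contact_force: [-3.2, -2.0, 2.0]
grip_width: 44.3
finger_force: 30.0
time: 5.05
tool_pos: [467.8, -183.8, 118.3]
tcp_rot: [-3.141, 0.0, 1.547]
contact_force: [-2.7, -2.6, 2.0]
grip_width: 44.0
finger_force: 30.0
[-0.58011648  0.53193553 -0.00719518] [-2.69801951 -2.64305196  2.03771619] [-3.14134485e+00  3.25522430e-04  1.54721957e+00]
mark nan nan 0
mark 331.6420233463035 302.0622568093385 257<string>:7: RuntimeWarning: Mean of empty slice.
  ret = ret.dtype.type(ret / rcount)
```

The mark is still at (331,302), so the knob is open at about 1.28 rad. Now I'll slide the jaw.

```bash
python3 -m creep '.003 0 0 0 0 0 0;.003 0 0 0 0 0 0;.003 0 0 0 0 0 0;.003 0 0 0 0 0 0;.003 0 0 0 0 0 0;.003 0 0 0 0 0 0;.003 0 0 0 0 0 0;.003 0 0 0 0 0 0'
python3 -m creep '.002 0 0 0 0 0 0;.002 0 0 0 0 0 0;.002 0 0 0 0 0 0;.002 0 0 0 0 0 0'
python3 -c "
from h import *
w=viewer.camera_info('wrist');im=snap('wrist','w5.png');o=readout.get_obs();print(o['moment'],o['contact_force'],o['tool_pos'])"
```

```text
time: 5.77
tool_pos: [492.3, -183.6, 118.3]
tcp_rot: [3.141, 0.0, 1.55]
contact_force: [-2.5, -3.4, 3.5]
grip_width: 44.6
finger_force: 30.0
time: 6.1
tool_pos: [499.8, -183.5, 118.3]
tcp_rot: [-3.141, -0.0, 1.55]
contact_force: [-3.5, -2.9, 5.6]
grip_width: 44.4
finger_force: 30.0
[-0.5333582   0.57326478 -0.04497159] [-2.08397326 -2.55556144  4.49396302] [ 500.18403254 -183.50452074  118.29791136]
```

View pics/w5.png

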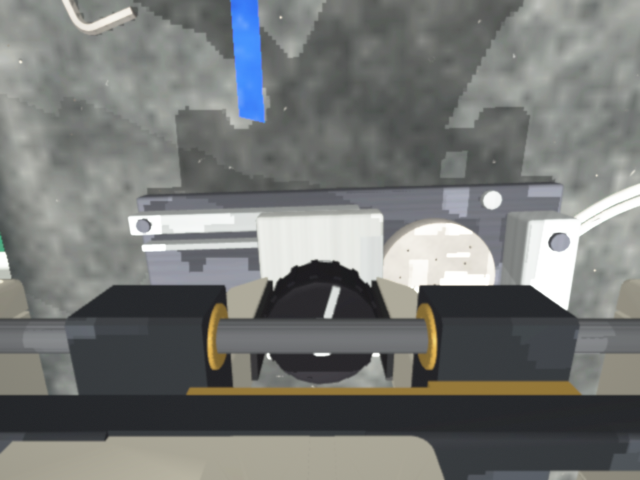

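The nose is against the block, whose right edge is at column 495. The fixed jaw face is near column 508, so about 7 mm remains. I'll go on slowly, watching the force.

```bash
python3 -m creep '.001 0 0 0 0 0 0;.001 0 0 0 0 0 0;.001 0 0 0 0 0 0;.001 0 0 0 0 0 0'
python3 -m creep '.0005 0 0 0 0 0 0;.0005 0 0 0 0 0 0'
python3 -m creep '.0005 0 0 0 0 0 0;.0005 0 0 0 0 0 0'
```

```text
time: 6.48
tool_pos: [503.7, -183.5, 118.3]
tcp_rot: [-3.141, -0.0, 1.55]
contact_force: [-3.9, -3.2, 4.5]
grip_width: 44.3
finger_force: 30.0
time: 6.65
tool_pos: [504.7, -183.5, 118.3]
tcp_rot: [-3.141, -0.0, 1.55]
contact_force: [-4.3, -2.3, 6.6]
grip_width: 44.3
finger_force: 30.0
time: 6.82
tool_pos: [505.7, -183.5, 118.3]
tcp_rot: [-3.141, -0.0, 1.55]
contact_force: [-3.8, -1.5, 6.0]
grip_width: 44.2
finger_force: 30.0
```

```bash
python3 -m creep '.0005 0 0 0 0 0 0;.0005 0 0 0 0 0 0'
python3 -m creep '.0005 0 0 0 0 0 0;.0005 0 0 0 0 0 0'
python3 -m creep '.0005 0 0 0 0 0 0;.0005 0 0 0 0 0 0'
```

```text
time: 6.98
tool_pos: [506.7, -183.5, 118.3]
tcp_rot: [-3.141, -0.0, 1.55]
contact_force: [-4.1, -1.5, 5.1]
grip_width: 44.2
finger_force: 30.0
time: 7.15
tool_pos: [507.7, -183.4, 118.3]
tcp_rot: [-3.141, -0.0, 1.55]
contact_force: [-2.7, -2.5, 5.6]
grip_width: 44.3
finger_force: 30.0
time: 7.32
tool_pos: [508.6, -183.4, 118.3]
tcp_rot: [-3.141, -0.0, 1.55]
contact_force: [-4.6, -1.7, 6.2]
grip_width: 44.1
finger_force: 30.0
```

```bash
python3 -m creep '.0005 0 0 0 0 0 0;.0003 0 0 0 0 0 0'
python3 -m creep '.0003 0 0 0 0 0 0;.0003 0 0 0 0 0 0'
python3 -m creep '.0003 0 0 0 0 0 0;.0003 0 0 0 0 0 0'
python3 -m creep '.0003 0 0 0 0 0 0;.0003 0 0 0 0 0 0'
```

```text
time: 7.48
tool_pos: [508.8, -183.4, 118.3]
tcp_rot: [-3.139, -0.001, 1.55]
contact_force: [-7.1, -2.7, 8.2]
grip_width: 44.5
finger_force: 30.0
time: 7.65
tool_pos: [509.0, -183.4, 118.3]
tcp_rot: [-3.138, -0.001, 1.55]
contact_force: [-10.4, -4.0, 9.8]
grip_width: 44.3
finger_force: 30.0
time: 7.82
tool_pos: [509.1, -183.4, 118.2]
tcp_rot: [-3.137, -0.001, 1.55]
contact_force: [-10.7, -3.6, 10.6]
grip_width: 44.6
finger_force: 30.0
time: 7.98
tool_pos: [509.2, -183.4, 118.2]
tcp_rot: [-3.136, -0.001, 1.55]
contact_force: [-13.6, -3.1, 12.2]
grip_width: 44.7
finger_force: 30.0
```

```bash
python3 -m creep '.0003 0 0 0 0 0 0;.0003 0 0 0 0 0 0;0 0 0 0 0 0 0'
python3 -m creep '.0002 0 0 0 0 0 0;0 0 0 0 0 0 0;0 0 0 0 0 0 0'
```

```text
time: 8.23
tool_pos: [509.4, -183.4, 118.2]
tcp_rot: [-3.135, -0.001, 1.55]
contact_force: [-14.1, -3.9, 12.4]
grip_width: 44.7
finger_force: 30.0
time: 8.48
tool_pos: [509.4, -183.4, 118.2]
tcp_rot: [-3.135, -0.001, 1.55]
contact_force: [-15.1, -4.6, 13.7]
grip_width: 44.5
finger_force: 30.0
```

```bash
python3 -m creep '.0003 0 0 0 0 0 0;.0002 0 0 0 0 0 0;0 0 0 0 0 0 0;0 0 0 0 0 0 0;0 0 0 0 0 0 0;0 0 0 0 0 0 0;0 0 0 0 0 0 0'
```

```text
time: 9.07
tool_pos: [509.5, -183.4, 118.2]
tcp_rot: [-3.134, -0.001, 1.55]
contact_force: [-17.3, -4.4, 13.7]
grip_width: 44.4
finger_force: 30.0
```

The measured push is about -17 N, so about 14 N on the block after drag and bias, and it was held for over 0.3 s. Now I'll ease off.

```bash
python3 -m creep '-.0005 0 0 0 0 0 0;-.0005 0 0 0 0 0 0;-.0005 0 0 0 0 0 0;0 0 0 0 0 0 0;0 0 0 0 0 0 0'
python3 -m creep '-.0003 0 0 0 0 0 0;-.0003 0 0 0 0 0 0;0 0 0 0 0 0 0;0 0 0 0 0 0 0'
```

```text
time: 9.48
tool_pos: [509.2, -183.4, 118.2]
tcp_rot: [-3.137, -0.001, 1.55]
contact_force: [-11.0, -3.6, 11.3]
grip_width: 44.0
finger_force: 30.0
time: 9.82
tool_pos: [509.1, -183.4, 118.3]
tcp_rot: [-3.138, -0.001, 1.55]
contact_force: [-9.7, -2.9, 9.3]
grip_width: 44.3
finger_force: 30.0
```

```bash
python3 -m creep '-.0005 0 0 0 0 0 0;-.0004 0 0 0 0 0 0;-.0003 0 0 0 0 0 0;0 0 0 0 0 0 0;0 0 0 0 0 0 0;0 0 0 0 0 0 0'
```

```text
time: 10.32
tool_pos: [508.8, -183.4, 118.3]
tcp_rot: [-3.14, -0.0, 1.55]
contact_force: [-6.0, -3.6, 6.8]
grip_width: 44.4
finger_force: 30.0
```

```bash
python3 -m creep '-.0004 0 0 0 0 0 0;0 0 0 0 0 -.08 0;0 0 0 0 0 -.08 0;0 0 0 0 0 -.08 0;0 0 0 0 0 -.08 0'
python3 -m creep '0 0 0 0 0 -.08 0;0 0 0 0 0 -.08 0;0 0 0 0 0 -.08 0;0 0 0 0 0 -.08 0'
```

```text
time: 10.73
tool_pos: [508.9, -183.5, 118.3]
tcp_rot: [-3.141, -0.0, 1.226]
contact_force: [-2.7, -2.9, 5.1]
grip_width: 44.4
finger_force: 30.0
time: 11.07
tool_pos: [509.1, -183.6, 118.3]
tcp_rot: [3.141, 0.0, 0.906]
contact_force: [-2.3, -2.6, 4.4]
grip_width: 44.3
finger_force: 30.0
```

```bash
python3 -m creep '0 0 0 0 0 -.08 0;0 0 0 0 0 -.08 0;0 0 0 0 0 -.08 0;0 0 0 0 0 -.08 0'
python3 -m creep '0 0 0 0 0 -.08 0;0 0 0 0 0 -.08 0;0 0 0 0 0 -.08 0;0 0 0 0 0 -.08 0;0 0 0 0 0 0 0;0 0 0 0 0 0 0'
python3 -c "
from h import *
o=readout.get_obs();print(o['moment'],o['contact_force'],o['tcp_rot']);snap('wrist','w6.png')"
```

```text
time: 11.4
tool_pos: [509.3, -183.7, 118.3]
tcp_rot: [3.141, -0.0, 0.586]
contact_force: [-1.6, -3.6, 3.3]
grip_width: 44.6
finger_force: 30.0
time: 11.9
tool_pos: [509.5, -183.9, 118.3]
tcp_rot: [3.141, -0.001, 0.271]
contact_force: [-1.8, -4.8, 2.6]
grip_width: 44.6
finger_force: 30.0
[-0.78541713  0.39383314 -0.1349403 ] [-1.81064881 -4.76736586  2.5592788 ] [ 3.14063130e+00 -7.49820395e-04  2.71090150e-01]
```

View pics/w6.png

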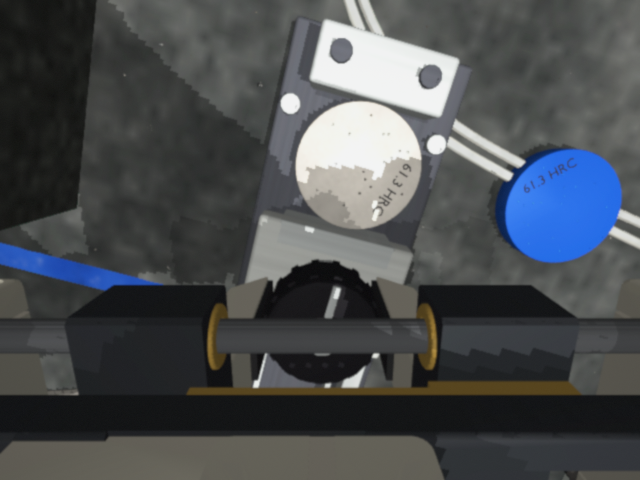

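The block is snug between the jaws, and the index mark is at (330,300), as it was at the start. I'll nudge the knob a little further against the locked stop, let go and rise.

```bash
python3 -m creep '0 0 0 0 0 -.04 0;0 0 0 0 0 -.03 0;0 0 0 0 0 0 0;0 0 0 0 0 0 0'
python3 -c "
from h import *
o=readout.get_obs();print(o['moment'],o['contact_force'],o['tcp_rot'])"
python3 -m creep '0 0 0 0 0 0 100;0 0 0 0 0 0 100;0 0 0 0 0 0 100;0 0 0 0 0 0 100;0 0 0 0 0 0 100;0 0 0 0 0 0 100;0 0 0 0 0 0 100;0 0 0 0 0 0 100'
python3 -m creep '0 0 .01 0 0 0 100;0 0 .02 0 0 0 100;0 0 .02 0 0 0 100;0 0 .02 0 0 0 100;0 0 .02 0 0 0 100;0 0 .01 0 0 0 100;0 0 0 0 0 0 100;0 0 0 0 0 0 100'
python3 -c "
from h import *
o=readout.get_obs();print(o['contact_force']);snap('wrist','w7.png')"
```

```text
time: 12.28
tool_pos: [510.3, -183.8, 118.3]
tcp_rot: [3.14, -0.002, 0.203]
contact_force: [4.7, -3.7, -0.6]
grip_width: 44.4
finger_force: 30.0
[-0.5636524  -0.53012366  0.77827755] [ 4.71038174 -3.71285691 -0.61538746] [ 3.13987240e+00 -2.35051943e-03  2.03350921e-01]
time: 12.95
tool_pos: [509.1, -183.5, 118.2]
tcp_rot: [-3.142, 0.0, 0.2]
contact_force: [0.5, -0.4, 0.6]
grip_width: 90.4
finger_force: 0.0
time: 13.62
tool_pos: [509.1, -183.5, 218.4]
tcp_rot: [3.141, -0.001, 0.2]
contact_force: [0.4, 0.0, -0.8]
grip_width: 92.1
finger_force: 0.0
[ 0.38450777  0.01069221 -0.81403551]
```

View pics/w7.png

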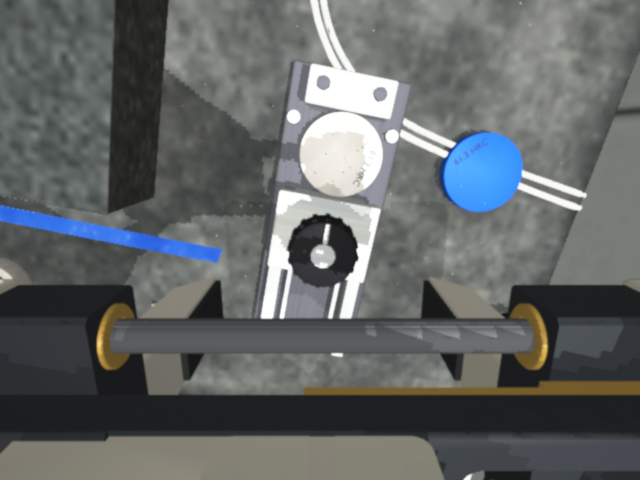

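The block at (341,155) is pressed between the jaw and the fixed jaw. I'll check the index mark, from the hub at (322,257) to (327,225), against the fixture's axis.

```bash
python3 - <<'E'
from h import *
w=viewer.camera_info('wrist')
im=cv2.imread('pics/w7.png');g=cv2.cvtColor(im,cv2.COLOR_BGR2GRAY)
a=plane(w,322.5,257,84);b=plane(w,327,225,84);print('mark yaw',np.arctan2(*(b-a)[1::-1]))
def edge(p,q,z):
    d=plane(w,*q,z)-plane(w,*p,z);return np.arctan2(d[1],d[0])
print('plate L',edge((254,318),(293,62),12),'R',edge((366,290),(410,85),12)); k=plane(w,322.5,257,84);f=plane(w,348,93,35)
print('knob',k,'blk',plane(w,341,155,25),'jaw c',f)
snap('top','top1.png')
A=cv2.imread('pics/top0.png').astype(int);B=cv2.imread('pics/top1.png').astype(int)
d=np.abs(A-B).max(2)
for n,(x0,y0,x1,y1) in dict(loupe=(400,275,432,302),ring=(165,298,200,330),hexk=(215,305,262,340)).items(): print(n,(d[y0:y1,x0:x1]>60).sum())
E
```

```text
mark yaw 0.06563132991845007
plate L 0.01333146586106932 R 0.03228433583924018
knob [ 507.77157494 -183.29757476   84.        ] blk [ 569.74646376 -184.91014223   25.        ] jaw c [ 611.73419121 -180.30191394   35.        ]
loupe 0
ring 257
hexk 431
```

View pics/top1.png

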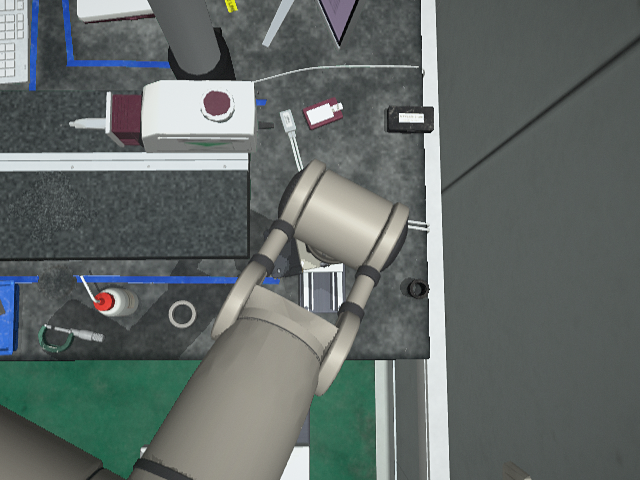

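The ring at (182,314) and the loupe at (416,288) are where they were. The ring only lies in the arm's shadow, and the arm hides the hex key, which the gripper never came near. Handing in.

```bash
python3 -c "
from plant import order
print(order.close_job())"
```

```text
the job is handed in; nothing more can be done
None
```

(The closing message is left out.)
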